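# Show a beam hanger to a colleague through the bench magnifier

## Task

Lift the large aluminium beam hanger out of the sawn slot in the end of the timber beam, where it stands dry-fitted, and show it to the colleague across the bench through the magnifier: on your side of the lens, about 12 cm from the glass, centred, top edge up and square to the lens (the lens leans, so lean the hanger with it). Show the flat face of the back plate for a good two seconds, then give the hanger a quarter turn and show a side of the fin in the same way, centred. Finish there, holding it still in the air with nothing else supporting it; do not touch the magnifier and leave the other things where they are.

Things in the scene. Friction and masses are not known exactly. Their poses are not given: they have to be found in the camera images.
- hanger: The part: beam hanger of bare aluminium, T-shaped from above, 110 mm tall (z), about 0.32 kg: a back plate 70 wide (y) x 6 mm with eight screw holes, and from the middle of its rear a fin 84 deep x 8 mm. Origin: middle of the bottom edge of the plate's flat outer face; x points out of that face, away from the fin. At the start the origin is 25 mm above the bench, x as the beam's.
- hanger_grip (a point): A place to pinch the hanger, across the fin's 8 mm (along y): x = -36, y = 0, z = 95 mm in the hanger's frame, 15 mm below the top edge and close to above the centre of mass (x = -31, z = 55 mm). At the start the hanger's top 45 mm stand proud of the beam.
- hanger_plate (a point): Centre of the back plate's flat outer face: x = 0, y = 0, z = 55 mm in the hanger's frame. Axes as the hanger's.
- hanger_fin (a point): Centre of the fin: x = -48, y = 0, z = 55 mm in the hanger's frame. The fin spans x = -6 to -90 mm, y = -4 to +4 mm and the full height, and has four 12 mm dowel holes in its lower two thirds. Axes as the hanger's.
- hanger_fin_end (a point): Middle of the fin's free rear edge: x = -90, y = 0, z = 55 mm in the hanger's frame.
- beam: Spruce beam offcut 200 long (x) x 80 x 90 mm high, fixed to the bench by two small steel cleats. Origin: centre of the underside. A slot 12 mm wide, open at the top and at the +x end face, runs back from there to x = 0 at y = 0; its floor is 25 mm above the bench. The hanger's fin stands on that floor, 2 mm loose each side; its back plate is outside, 2 mm off the end face.
- magnifier: Bench magnifier, fixed: a round framed lens, held towards the robot by a thin gooseneck that rises from a round black base of 160 mm diameter. Origin: the point of the bench straight below the lens's centre, which is 260 mm above it; x points away from the robot to the base, whose centre is at x = +100 mm. -x points roughly to the robot.
- lens: The magnifier's lens: glass 100 mm across in a black ring 128 mm across, 16 mm thick. Origin: centre of the glass. x: optical axis, pointing away from the robot to the colleague and 25 degrees upward; z: up in the lens plane (leaning 25 degrees towards the robot); y level. With the plate shown, the hanger's axes are parallel to these; with the fin, its y lies along this x either way, z as before.
- lens_view (a point): The ideal place for what is being looked at: on the lens's optical axis, 120 mm from the glass on the robot's side (x = -120 mm in the lens's frame, axes as the lens's); about 210 mm above the bench.
- screw_tub: Bystander: clear plastic tub 160 x 115 x 70 mm full of loose coach screws (to about 85 mm high). Origin: centre of the underside.
- spare_hanger: Bystander: a smaller hanger of the same kind (plate 60 x 80 mm) lying on its back plate with its fin up, 60 mm high. Origin: middle of one short edge of the plate's underside; x points down, z level along the plate.
- screwdriver: Bystander: screwdriver with yellow handle, 170 mm long, lying along its x.
- hammer: Bystander: hammer 270 mm long, lying along its x.
- tape_measure: Bystander: grey tape measure 70 x 36 x 62 mm, standing. Origin: centre of the underside.
- glue: Bystander: white glue bottle 56 mm in diameter, 160 mm tall. Origin: centre of the underside.
- driver: Bystander: black cordless drill driver standing on its battery, about 215 mm tall. Origin: centre of the underside.
- screw_box: Bystander: white carton of short screws, 130 x 170 x 75 mm, its flap standing up at the back to about 145 mm. Origin: centre of the underside.

How it is judged:
By the outcome, as a careful person would: the job done as asked, in the order asked, and still so for the second after the job is handed in, while the arm keeps its last pose, push and grip.
It also fails if it takes over 45 s, if anything falls off the work surface, if the arm or the gripper's body presses on something with over 40 N, if the wrist force passes 120 N, or if a joint passes its speed limit or range.

## Robot

A 7-joint arm with a two-finger parallel gripper is mounted at the origin on the work surface. World frame = base frame: x ahead of the robot, y to its left, z up, the work surface at z = 0. Lengths are in m, angles in rad, forces in N, time in s.
With the tool pointing down it reaches from about 0.425 to 0.925 m from the base axis. Payload 6.8 kg.
Tool frame: the origin (TCP) lies on the centre line of the jaws, within the pads' length; the fingertips stand bot.tip_reach ahead of it and the grasp point (between the pads) lies 3 mm ahead of it (bot.tip_reach is the distance from the TCP to the fingertips, in m); z points along the fingers, y is the line along which they close (so a half turn about z gives the same grasp; the last joint's range is limited). The gripper opens to 85 mm and grips with 20 to 120 N. Pads are 22 mm wide; open, the fingers measure 114 mm over their backs; the gripper's body (76 mm by 85 mm) begins 54 mm behind the grasp point. The pads swing forward as they close: fully open they stand 13 mm farther back than shut.
Start: joints at [-1.21, 0.477, 0.022, 1.555, -0.011, 1.109, -0.083], TCP at [0.305, 0.602, 0.253] pointing down, gripper open.
Joint ranges: [-2.96, 2.96], [-0.34, 2.1], [-1.41, 1.46], [0.24, 2.44], [-1.37, 4.51], [0.17, 1.92], [-2.96, 2.96]. Speed limits (rad/s): [2.39, 2.39, 3.14, 3.14, 3.14, 3.14, 3.14].

## Interface

Orientations are given as a unit quaternion [w, x, y, z].
In Python, from station import bot gives the robot as it stands.
- The arm moves only by the tool jog_arm, never from a script. Its argument "deltas" is a list of rows, each a list of 7 numbers: the shift along the world's x, y, z in m, then the turn, a rotation vector about the world's x, y, z in rad, then the opening, from 0 (shut) to 1 (fully open). In form: [[x, y, z, rx, ry, rz, grip], ...]. A call has 1 to 10 rows; each row shifts and turns the commanded pose from where the row before left it; what a row does not reach is not made up. A row lasts 1/10 s, in which the tool goes at most 50 mm and 8.59 degrees, less where a joint would pass 70% of its speed; a pose out of reach is approached as far as the arm can. A call with a gripper value outside its range is refused whole. The fingers move at their own pace and stop on an object; "newtons" is the grip in N (left out, the last holds). Time passes only in rows, so rows that do not move let the fingers close. It gives the time, the measured TCP pose, the force, the opening and the grip force at its end, in the units of the state.
- bot.get_obs(): the state, without advancing time (a new reading comes with each control period).
- bot.read_camera(name): name is "scene" or "top"; returns a dict with "img" (384x512x3 uint8, red, green, blue), "K" (3x3 intrinsics, pixels), "eye" and "attitude" of the camera in the world. Camera axes: x right, y down, z forward; pixel columns grow to the right and rows downward; lengths in m; the calibration is good to about 2 mm. A picture is of the moment at which its call begins. There is no depth.
- bot.hand_in(): hands the job in; it is judged then, once.
The state is a dict: "t": time; "q": joint angles; "joint_vel": joint speeds; "joint_torque": joint torques, N m; "eef_pos": TCP position; "tool_rot": TCP orientation; "contact_force": force on the tool from outside, world axes, zero at the start; "torque": the same for the moment, N m; "gripper_width": opening from 0.0 (shut) to 1.0 (fully open); "grasp_force": force on a finger pad.
Only numpy, scipy, OpenCV 4.12 (cv2) and the standard library are available. Lean on these libraries where they do the work, as an engineer would, in place of code of your own. Each camera call takes 0.05 s, during which the arm holds its last target. There are 200 camera calls.

## Working session

There is one attempt and no reset: what is moved stays moved. The work goes in short steps, Python scripts to look and compute and a tool call to move; the robot and the scene stay as the last step left them, time stands still between calls to the robot, and variables do not carry over. Pictures are saved under pics/ and viewed, at most 10 in all, crops included, and the job is handed in when it is done.

Besides the shell and the picture viewer there is one more tool, called in YAML: its name, and indented under it one key for each argument. jog_arm: Moves the arm, as the interface text tells. Its arguments: {"type":"object","properties":{"deltas":{"type":"array"},"newtons":{"type":"number"}},"required":["deltas"]}

```bash
mkdir -p pics; ls
python3 - <<'E'
from station import bot
import cv2,numpy as np
print(bot.tip_reach, bot.get_obs())
for n in("scene","top"):
    c=bot.read_camera(n); cv2.imwrite(f"pics/{n}0.png",c["img"][:,:,::-1]); print(n,c["K"],c["eye"],c["attitude"])
E
```

```text
pics
0.022 {'t': 0.0, 'q': array([-1.21011516,  0.47780876,  0.022354  ,  1.55642825, -0.0115071 ,
        1.10933532, -0.08311856]), 'joint_vel': array([ 0.00018994, -0.00113977, -0.00019624, -0.00155686,  0.00039004,
        0.00011536,  0.00101443]), 'joint_torque': array([ 7.69035742e-04, -5.96472037e+01,  1.60818145e+00, -2.81189364e+01,
        1.25370894e-02,  9.39666963e-03, -9.69711692e-06]), 'eef_pos': array([0.30473185, 0.60168021, 0.25232996]), 'tool_rot': array([-1.47146769e-04,  2.32256282e-01,  9.72654184e-01, -9.13896501e-04]), 'contact_force': array([-0.635745  , -0.40086634, -0.08374976]), 'torque': array([-0.02700062, -0.00317234, -0.03653719]), 'grasp_force': 0.0, 'gripper_width': 0.9998480568136311}
scene [[362.44141751   0.         253.57955299]
 [  0.         362.44141751 188.38938179]
 [  0.           0.           1.        ]] [1.53700591 0.34217131 1.02956856] [-0.25184045  0.53279598  0.72981322 -0.34652199]
top [[493.07431697   0.         246.30548672]
 [  0.         493.07431697 192.80737678]
 [  0.           0.           1.        ]] [0.37690019 0.02777606 1.78951412] [-0.03020414  0.71455288 -0.69815062  0.03297895]
```

View pics/scene0.png

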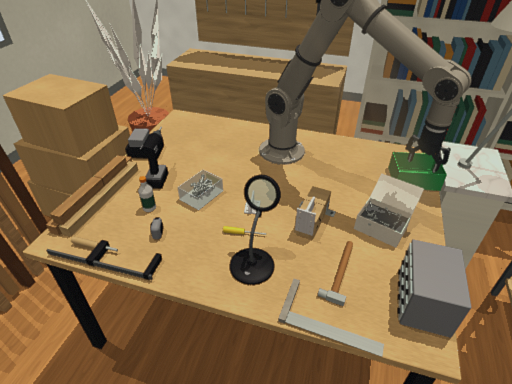

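View pics/top0.png

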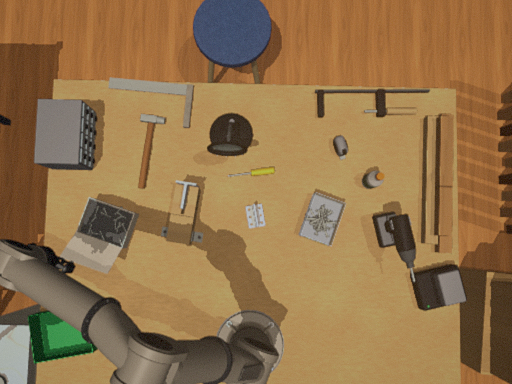

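The top view shows the beam around (183,215) with the hanger's T at (186,190), and the magnifier at (231,135) with its lens ring at about (229,150). The scene view shows the lens ring at (262,193), the base at (252,265) and the hanger at (310,215). I'll enlarge both.

```bash
python3 - <<'E'
import cv2,numpy as np
t=cv2.imread("pics/top0.png");s=cv2.imread("pics/scene0.png")
r=lambda a,f:cv2.resize(a,None,fx=f,fy=f,interpolation=cv2.INTER_CUBIC)
A=r(t[105:255,155:265],4)  # 440x600
B=r(s[165:285,225:315],4)[:600]   # 360x480
o=np.zeros((600,800,3),np.uint8);o[:,:440]=A;o[:480,440:]=B
cv2.imwrite("pics/crop0.png",o)
E
cat > h.py <<'E'
import numpy as np,cv2
from scipy.spatial.transform import Rotation as R
def rot(q): return R.from_quat(np.roll(q,-1))
def ray(c,u,v): return c["eye"],rot(c["attitude"]).apply(np.linalg.solve(c["K"],[u,v,1.]))
def onz(c,u,v,z):
    e,d=ray(c,u,v); return e+d*(z-e[2])/d[2]
def tri(c1,p1,c2,p2):
    e1,d1=ray(c1,*p1);e2,d2=ray(c2,*p2)
    s=np.linalg.lstsq(np.c_[d1,-d2],e2-e1,rcond=None)[0]
    a,b=e1+d1*s[0],e2+d2*s[1]; return (a+b)/2,np.linalg.norm(a-b)
def proj(c,p):
    x=c["K"]@rot(c["attitude"]).inv().apply(np.asarray(p)-c["eye"]); return x[:2]/x[2]
E
```

```text
(no output)
```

View pics/crop0.png

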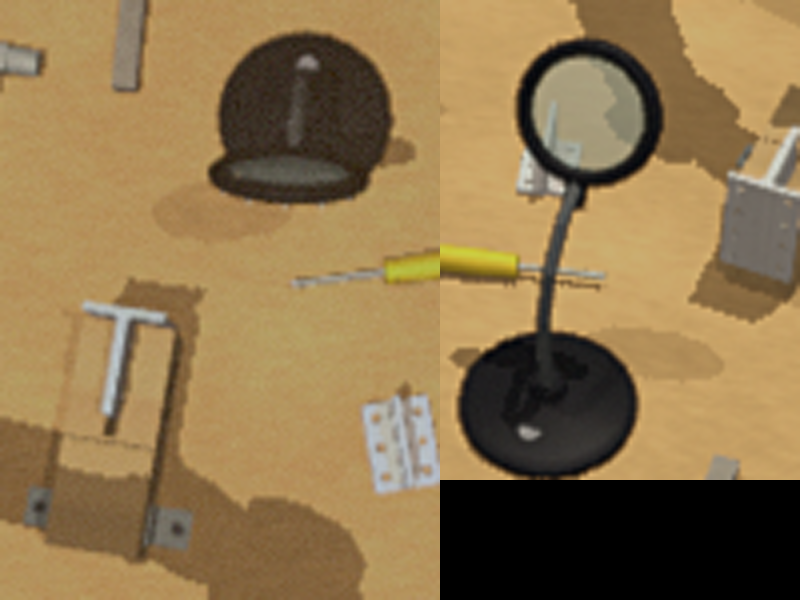

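Run:
```python
from h import *
from station import bot
T=bot.read_camera("top");S=bot.read_camera("scene")
t=lambda x,y:((x+.5)/4-.5+155,(y+.5)/4-.5+105)
s=lambda x,y:((x-440+.5)/4-.5+225,(y+.5)/4-.5+165)
np.set_printoptions(precision=4,suppress=True)
# fin top from mask: bright pixels in beam region
P=dict(pl=(83,306),pr=(167,319),fe=(108,413),fj=(124,318))
W={k:onz(T,*t(*v),.135) for k,v in P.items()}
for k in W: print(k,W[k])
print("plate w",np.linalg.norm(W['pl']-W['pr']),"fin len",np.linalg.norm(W['fe']-W['fj']))
d=W['fj']-W['fe'];e=W['pl']-W['pr'];print("yaw fin",np.arctan2(d[1],d[0]),"plate",np.arctan2(-e[0],e[1]))
# beam side edges right (top z .09)
a,b=onz(T,*t(178,325),.09),onz(T,*t(143,558),.09);print("beam R edge",a,b,np.arctan2(*(a-b)[1::-1]),np.linalg.norm(a-b))
a,b=onz(T,*t(75,312),.09),onz(T,*t(46,545),.09);print("beam L edge",a,b,np.arctan2(*(a-b)[1::-1]))
print("lens ring",tri(T,t(289,174),S,s(589.5,113)))
# black ring in scene: ellipse fit
g=S["img"].max(2); m=(g<60).astype(np.uint8)
m[:170]=0;m[290:]=0;m[:,:235]=0;m[:,:]*=1;m[:,300:]=0
up=m.copy();up[212:]=0
pts=cv2.findNonZero(up);h=cv2.convexHull(pts);print("scene ring ell",cv2.fitEllipse(h))
dn=m.copy();dn[:246]=0
c=max(cv2.findContours(dn,0,2)[0],key=cv2.contourArea);eb=cv2.fitEllipse(cv2.convexHull(c));print("scene base",eb,onz(S,*eb[0],.01))
print("top base",onz(T,*t(305,117),.01),onz(T,*t(219,117),.01),onz(T,*t(391,117),.01))
```

```text
pl [0.5592 0.2631 0.135 ]
pr [0.5498 0.192  0.135 ]
fe [0.4694 0.2389 0.135 ]
fj [0.5498 0.2282 0.135 ]
plate w 0.07175917138502882 fin len 0.08117028286176048
yaw fin -0.13214328459565824 plate -0.13072739372596576
beam R edge [0.5496 0.1868 0.09  ] [0.3483 0.2104 0.09  ] -0.11689662835791445 0.2026533591697419
beam L edge [0.5588 0.2763 0.09  ] [0.3575 0.2938 0.09  ] -0.08701097218201718
lens ring (array([0.6537, 0.0872, 0.2589]), np.float64(0.0008205506293731436))
scene ring ell ((261.9736328125, 192.9617462158203), (35.08403778076172, 36.9248046875), 145.67820739746094)
scene base ((251.65869140625, 265.5854187011719), (37.65644454956055, 43.09548568725586), 89.81912231445312) [0.7617 0.0846 0.01  ]
top base [0.7518 0.0841 0.01  ] [0.7499 0.1628 0.01  ] [0.7537 0.0054 0.01  ]
```

Run:
```python
from h import *
from station import bot
T=bot.read_camera("top");S=bot.read_camera("scene")
np.set_printoptions(precision=4,suppress=True)
g=cv2.GaussianBlur(T["img"],(3,3),0).max(2); 
z=np.zeros_like(g);z[138:158,205:253]=1
n,l,st,ce=cv2.connectedComponentsWithStats(((g>75)&(z>0)).astype(np.uint8))
for i in range(1,n):
    if st[i,4]>20:
        p=cv2.findNonZero((l==i).astype(np.uint8));el=cv2.fitEllipse(cv2.convexHull(p));print(st[i],ce[i],el)
        c=np.array(el[0]);
        th=np.deg2rad(el[2]+90);u=np.array([np.cos(th),np.sin(th)])*el[1][1]/2;
        if u[0]<0:u=-u
        a,b=onz(T,*(c-u),.259),onz(T,*(c+u),.259);d=a-b
        print("width",np.linalg.norm(d),"yaw",np.arctan2(-d[0],d[1]),tri(T,c,S,(261.97,192.96)))
```

```text
Traceback (most recent call last):
cv2.error: OpenCV(4.12.0) /io/opencv/modules/imgproc/src/shapedescr.cpp:361: error: (-201:Incorrect size of input array) There should be at least 5 points to fit the ellipse in function 'fitEllipseNoDirect'
```

Run:
```python
from h import *
from station import bot
T=bot.read_camera("top");S=bot.read_camera("scene")
np.set_printoptions(precision=4,suppress=True)
I=T["img"].astype(int)
g=I.max(2); sat=g-I.min(2)
z=np.zeros(g.shape,bool);z[142:155,208:248]=1
n,l,st,ce=cv2.connectedComponentsWithStats(((g>68)&z&(sat<60)).astype(np.uint8),connectivity=4)
for i in range(1,n):
    if st[i,4]>60:
        p=np.argwhere(l==i)[:,::-1].astype(float);c=p.mean(0);w,V=np.linalg.eigh(np.cov(p.T));u=V[:,1]*2*w[1]**.5
        if u[0]<0:u=-u
        a,b=onz(T,*(c-u),.259),onz(T,*(c+u),.259);d=a-b
        print(st[i],c,u,"width",np.linalg.norm(d),"yaw",np.arctan2(-d[0],d[1]),tri(T,c,S,(261.97,192.96)))
```

```text
[213 144  29   7 155] [226.6903 147.2581] [14.4784  0.5161] width 0.09102937234901406 yaw -0.012168348642116581 (array([0.6561, 0.0878, 0.2607]), np.float64(0.000802396137877004))
```

```bash
cat >> h.py <<'E'
L=np.array([.655,.0875,.260]);YAW=-.02
RL=R.from_euler('z',YAW)*R.from_euler('y',-np.deg2rad(25))   # lens frame
VIEW=L+RL.apply([-.12,0,0])
FLIP=R.from_euler('x',np.pi)       # tool axes in the hanger frame (z down, y -> -y)
FLIP2=R.from_euler('y',np.pi)      # same, half turn
GR=np.array([-.036,0,.098])        # TCP in hanger frame
def plan(o,p,r):
    d=p-o["eef_pos"];v=(r*rot(o["tool_rot"]).inv()).as_rotvec()
    n=int(np.ceil(max(np.linalg.norm(d)/.045,np.linalg.norm(v)/.14)))
    print("total",d.round(4),v.round(4),"rows",n,"each",np.r_[d,v].__truediv__(n).round(4))
E
python3 - <<'E'
from h import *
from station import bot
o=bot.get_obs()
for F in(FLIP,FLIP2):
    plan(o,VIEW+RL.apply(GR-[0,0,.055]),RL*F)
RH=R.from_euler('z',-.125)
print(VIEW, VIEW+RL.apply(GR-[0,0,.055]))
E
```

```text
total [ 0.1905 -0.5114 -0.0201] [ 0.5816 -0.1454 -2.6363] rows 20 each [ 0.0095 -0.0256 -0.001   0.0291 -0.0073 -0.1318]
total [ 0.1905 -0.5114 -0.0201] [-0.1062 -0.4269  0.4417] rows 13 each [ 0.0147 -0.0393 -0.0015 -0.0082 -0.0328  0.034 ]
[0.54626482 0.08967499 0.20928581] [0.49547531 0.09069092 0.23304279]
```

jog_arm:
  deltas:
    - [0.0145,-0.039,0.01,-0.008,-0.033,0.034,1]
    - [0.0145,-0.039,0,-0.008,-0.033,0.034,1]
    - [0.0145,-0.039,0,-0.008,-0.033,0.034,1]
    - [0.0145,-0.039,0,-0.008,-0.033,0.034,1]
    - [0.0145,-0.039,0,-0.008,-0.033,0.034,1]
    - [0.0145,-0.039,0,-0.008,-0.033,0.034,1]
    - [0.0145,-0.039,0,-0.008,-0.033,0.034,1]
    - [0.0145,-0.039,0,-0.008,-0.033,0.034,1]
    - [0.0145,-0.039,0,-0.008,-0.033,0.034,1]
    - [0.0145,-0.039,0,-0.008,-0.033,0.034,1]

```text
t: 1.4
eef_pos: [0.4504, 0.2107, 0.2636]
tool_rot: [0.169, 0.061, 0.984, -0.0]
contact_force: [1.0, 0.4, 1.2]
gripper_width: 0.999
grasp_force: 0.0
```

jog_arm:
  deltas:
    - [0.0145,-0.039,-0.01,-0.008,-0.033,0.034,1]
    - [0.0145,-0.039,-0.01,-0.008,-0.033,0.034,1]
    - [0.0165,-0.043,-0.01,-0.008,-0.033,0.034,1]
    - [0,0,0,0,0,0,1]
    - [0,0,0,0,0,0,1]

```text
t: 1.9
eef_pos: [0.4954, 0.09, 0.2333]
tool_rot: [0.217, 0.011, 0.976, -0.001]
contact_force: [0.7, 1.0, 0.4]
gripper_width: 1.001
grasp_force: 0.0
```

Run:
```python
from h import *
from station import bot
o=bot.get_obs();print(o["t"],o["q"],o["eef_pos"])
plan(o,VIEW+RL.apply(GR-[0,0,.055]),RL*FLIP2)
RH=R.from_euler('z',-.125)
H=np.array([.5545,.2275,.025])
fe,fj=np.array([.4694,.2389]),np.array([.5498,.2282]);u=RH.apply([1,0,0])[:2]
# plate outer face: mean of measured top-edge points; fin end should be -90 from it
print("origin via plate",(np.array([.5592,.2631])+[.5498,.192])/2,"via fin end",fe+.09*u)
plan(o,H+RH.apply(GR)+[0,0,.10],RH*FLIP2)
```

```text
1.9 [-0.73008092  0.02919113  0.32846985  2.28564437  0.38144384  0.45355088
  0.83220278] [0.49542855 0.09003901 0.23327749]
total [ 0.      0.0007 -0.0002] [-0.003   0.0012  0.0018] rows 1 each [ 0.      0.0007 -0.0002 -0.003   0.0012  0.0018]
origin via plate [0.5545  0.22755] via fin end [0.55869779 0.22767927]
total [ 0.0234  0.1419 -0.0103] [ 0.0291  0.4367 -0.1009] rows 4 each [ 0.0058  0.0355 -0.0026  0.0073  0.1092 -0.0252]
```

jog_arm:
  deltas:
    - [0.0065,0.0355,-0.0025,0.007,0.109,-0.025,1]
    - [0.0065,0.0355,-0.0025,0.007,0.109,-0.025,1]
    - [0.0065,0.0355,-0.0025,0.007,0.109,-0.025,1]
    - [0.0065,0.0355,-0.0025,0.008,0.109,-0.026,1]
    - [0,0,0,0,0,0,1]
    - [0,0,0,0,0,0,1]

```text
t: 2.5
eef_pos: [0.5215, 0.2353, 0.2227]
tool_rot: [0.001, 0.059, 0.998, 0.0]
contact_force: [0.3, -0.7, -0.3]
gripper_width: 1.002
grasp_force: 0.0
```

Run:
```python
from h import *
from station import bot
o=bot.get_obs();print(o["t"],o["eef_pos"])
RH=R.from_euler('z',-.125);H=np.array([.557,.2275,.025])
plan(o,H+RH.apply(GR),RH*FLIP2)
S=bot.read_camera("scene");T=bot.read_camera("top")
print(proj(S,H+[0,0,.11]),proj(S,H+RH.apply([-.036,0,.095])),proj(T,H+[0,0,.11]))
r=lambda a,f:cv2.resize(a[:,:,::-1],None,fx=f,fy=f,interpolation=cv2.INTER_CUBIC)
cv2.imwrite("pics/pre.png",np.hstack([r(S["img"][130:250,270:370],4),r(T["img"][160:280,150:250],4)]))
```

```text
2.5 [0.52146328 0.23527602 0.22273192]
total [-0.0002 -0.0033 -0.0997] [-0.0003  0.001  -0.0061] rows 3 each [-0.0001 -0.0011 -0.0332 -0.0001  0.0003 -0.002 ]
[306.36291022 210.26815478] [309.08645948 207.27086806] [185.91563438 182.02036744]
```

View pics/pre.png

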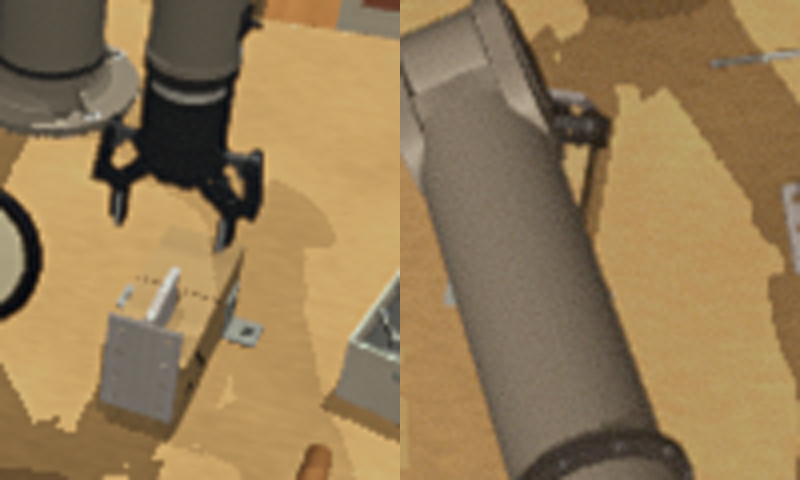

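The scene view puts the plate's top mid-edge at about (306.4,210.6). My estimate projects to (306.4,210.3), so the pose agrees. I'll go down and grip.

jog_arm:
  deltas:
    - [0,-0.001,-0.035,0,0,-0.002,1]
    - [0,-0.001,-0.035,0,0,-0.002,1]
    - [0,-0.001,-0.02,0,0,-0.002,1]
    - [0,0,-0.01,0,0,0,1]
    - [0,0,0,0,0,0,1]
    - [0,0,0,0,0,0,0.4]
    - [0,0,0,0,0,0,0.2]
    - [0,0,0,0,0,0,0.1]
    - [0,0,0,0,0,0,0]
    - [0,0,0,0,0,0,0]
  newtons: 60

```text
t: 3.6
eef_pos: [0.5217, 0.2304, 0.1237]
tool_rot: [0.001, 0.064, 0.998, 0.001]
contact_force: [-1.0, 0.6, 0.7]
gripper_width: 0.142
grasp_force: 0.0
```

jog_arm:
  deltas:
    - [0,0,0,0,0,0,0]
    - [0,0,0,0,0,0,0]
    - [0,0,0,0,0,0,0]
  newtons: 80

```text
t: 3.9
eef_pos: [0.5218, 0.2309, 0.1237]
tool_rot: [0.001, 0.064, 0.998, 0.001]
contact_force: [-0.5, 3.4, 3.5]
gripper_width: 0.081
grasp_force: 78.9
```

jog_arm:
  deltas:
    - [0,0,0.005,0,0,0,0]
    - [0,0,0.01,0,0,0,0]
    - [0,0,0.015,0,0,0,0]
    - [0,0,0.02,0,0,0,0]
    - [0,0,0.02,0,0,0,0]
    - [0,0,0.02,0,0,0,0]
    - [0,0,0.02,0,0,0,0]
    - [0,0,0.01,0,0,0,0]
    - [0,0,0,0,0,0,0]
    - [0,0,0,0,0,0,0]

```text
t: 4.9
eef_pos: [0.5208, 0.2296, 0.2423]
tool_rot: [-0.0, 0.064, 0.998, -0.0]
contact_force: [-1.0, -1.4, -3.8]
gripper_width: 0.08
grasp_force: 78.8
```

Run:
```python
from h import *
from station import bot
o=bot.get_obs();print(o["t"],o["eef_pos"],o["contact_force"],o["torque"],o["grasp_force"])
p=o["eef_pos"]; 
plan(o,VIEW+RL.apply(GR-[0,0,.055]),RL*FLIP2)
S=bot.read_camera("scene");
Rt=rot(o["tool_rot"])*FLIP2.inv(); H=p-Rt.apply(GR)
for q in([0,.035,.11],[0,-.035,.11],[0,.035,0],[0,-.035,0]): print(proj(S,H+Rt.apply(q)))
cv2.imwrite("pics/lift.png",cv2.resize(S["img"][100:220,250:370,::-1],None,fx=5,fy=5,interpolation=cv2.INTER_CUBIC))
```

```text
4.9 [0.52081415 0.22964941 0.24229697] [-0.96247623 -1.38433308 -3.84126718] [-0.03339559  0.06734119  0.03684195] 78.83541941642761
total [-0.0253 -0.139  -0.0093] [-0.0321 -0.4358  0.1066] rows 4 each [-0.0063 -0.0347 -0.0023 -0.008  -0.109   0.0267]
[318.6960931  187.12002228]
[299.15939575 181.71625128]
[315.2517127  210.93461354]
[296.80460098 205.4001044 ]
```

View pics/lift.png

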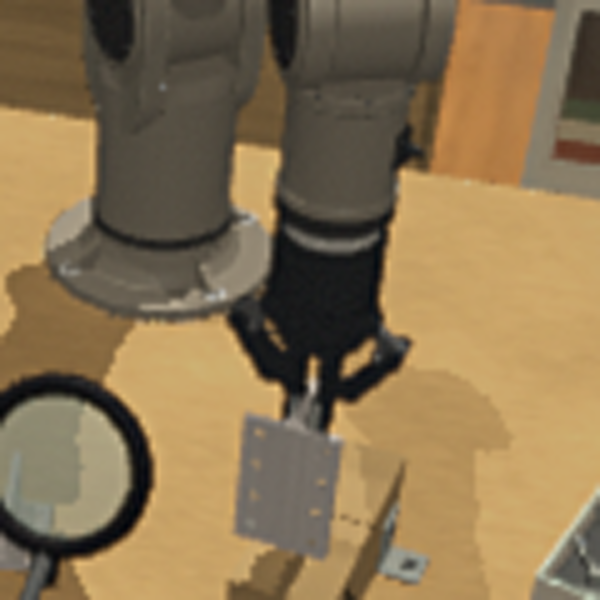

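jog_arm:
  deltas:
    - [-0.002,-0.009,0.001,-0.002,-0.027,0.007,0]
    - [-0.003,-0.018,0,-0.004,-0.055,0.013,0]
    - [-0.004,-0.022,0,-0.005,-0.07,0.017,0]
    - [-0.004,-0.022,-0.001,-0.005,-0.07,0.017,0]
    - [-0.004,-0.022,-0.002,-0.005,-0.07,0.017,0]
    - [-0.004,-0.022,-0.002,-0.005,-0.07,0.017,0]
    - [-0.003,-0.016,-0.003,-0.004,-0.05,0.012,0]
    - [-0.0013,-0.008,-0.0013,-0.002,-0.024,0.006,0]
    - [0,0,0,0,0,0,0]
    - [0,0,0,0,0,0,0]

```text
t: 5.95
eef_pos: [0.4959, 0.0914, 0.2346]
tool_rot: [0.216, 0.01, 0.976, -0.002]
contact_force: [-0.0, 0.7, -2.7]
gripper_width: 0.079
grasp_force: 78.8
```

```bash
cat > check.py <<'E'
from h import *
from station import bot
import sys
o=bot.get_obs();print(o["t"],o["eef_pos"],o["grasp_force"],o["q"])
S=bot.read_camera("scene");T=bot.read_camera("top")
Rt=rot(o["tool_rot"])*FLIP2.inv(); H=o["eef_pos"]-Rt.apply(GR)
print("plate",RL.inv().apply(H+Rt.apply([0,0,.055])-L),"fin",RL.inv().apply(H+Rt.apply([-.048,0,.055])-L))
print("rel rot",(RL.inv()*Rt).as_rotvec())
plan(o,VIEW+RL.apply(GR-[0,0,.055]),RL*FLIP2)
for a in(90,-90):
    Q=RL*R.from_euler('z',a,degrees=True)
    plan(o,VIEW+Q.apply(GR-[-.048,0,.055]),Q*FLIP2)
cs=[[0,.035,.11],[0,-.035,.11],[0,.035,0],[0,-.035,0],[-.09,0,.11],[-.09,0,0]]
for q in cs:print(q,proj(S,H+Rt.apply(q)),proj(T,H+Rt.apply(q)))
r=lambda a,f:cv2.resize(a[:,:,::-1],None,fx=f,fy=f,interpolation=cv2.INTER_CUBIC)
cv2.imwrite(f"pics/{sys.argv[1]}.png",np.hstack([r(S["img"][130:250,220:320],4),r(T["img"][130:250,180:280],4)]))
E
python3 check.py show1
```

```text
5.95 [0.49589283 0.09138317 0.23456387] 78.76192688941956 [-0.75568061  0.02798475  0.35161627  2.28299075  0.37977381  0.45938792
  0.83457876]
plate [-0.11898766  0.00072679  0.00121113] fin [-0.16698766  0.00074581  0.00120699]
rel rot [ 9.43948271e-04 -8.64991422e-05 -3.96153822e-04]
total [-0.0004 -0.0007 -0.0015] [-0.001   0.0001 -0.    ] rows 1 each [-0.0004 -0.0007 -0.0015 -0.001   0.0001 -0.    ]
total [0.0324 0.0107 0.0137] [-0.6646  0.0126  1.4236] rows 12 each [ 0.0027  0.0009  0.0011 -0.0554  0.0011  0.1186]
total [ 0.032  -0.0133  0.0137] [ 0.663  -0.0125 -1.4236] rows 12 each [ 0.0027 -0.0011  0.0011  0.0552 -0.001  -0.1186]
[0, 0.035, 0.11] [283.09102933 172.23535059] [213.49287649 188.79098298]
[0, -0.035, 0.11] [264.25876846 168.49339495] [235.94981406 189.76469453]
[0, 0.035, 0] [278.34899752 201.58264714] [215.98522823 177.79975401]
[0, -0.035, 0] [259.99066501 197.5322887 ] [237.0247198  178.71301107]
[-0.09, 0, 0.11] [279.38153192 166.33900819] [223.96930069 215.96571087]
[-0.09, 0, 0] [275.0284882  193.87496066] [225.76679909 203.49282795]
```

View pics/show1.png

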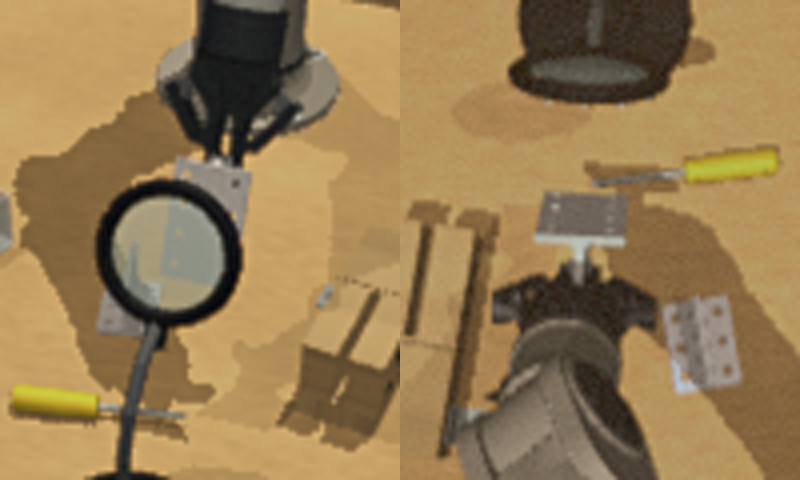

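The plate shows square to the lens in both views: its top left corner is at (213.5,189.5) in the top view against a predicted (213.5,188.8). It is centred to about 1 mm, so I'll trim and hold.

jog_arm:
  deltas:
    - [0,-0.001,-0.001,0,0,0,0]
    - [0,0,0,0,0,0,0]
    - [0,0,0,0,0,0,0]
    - [0,0,0,0,0,0,0]
    - [0,0,0,0,0,0,0]
    - [0,0,0,0,0,0,0]
    - [0,0,0,0,0,0,0]
    - [0,0,0,0,0,0,0]
    - [0,0,0,0,0,0,0]
    - [0,0,0,0,0,0,0]

```text
t: 7.05
eef_pos: [0.4962, 0.0902, 0.234]
tool_rot: [0.217, 0.01, 0.976, -0.001]
contact_force: [-0.3, 1.2, -2.8]
gripper_width: 0.083
grasp_force: 78.7
```

jog_arm:
  deltas:
    - [0,0,0,0,0,0,0]
    - [0,0,0,0,0,0,0]
    - [0,0,0,0,0,0,0]
    - [0,0,0,0,0,0,0]
    - [0,0,0,0,0,0,0]
    - [0,0,0,0,0,0,0]
    - [0,0,0,0,0,0,0]
    - [0,0,0,0,0,0,0]
    - [0,0,0,0,0,0,0]
    - [0,0,0,0,0,0,0]

```text
t: 8.05
eef_pos: [0.4962, 0.0902, 0.234]
tool_rot: [0.217, 0.01, 0.976, -0.001]
contact_force: [-0.8, -0.4, -2.4]
gripper_width: 0.081
grasp_force: 78.7
```

jog_arm:
  deltas:
    - [0,0,0,0,0,0,0]
    - [0,0,0,0,0,0,0]
    - [0,0,0,0,0,0,0]
    - [0,0,0,0,0,0,0]
    - [0,0,0,0,0,0,0]
    - [0,0,0,0,0,0,0]
    - [0,0,0,0,0,0,0]
    - [0,0,0,0,0,0,0]

```text
t: 8.85
eef_pos: [0.4962, 0.0902, 0.234]
tool_rot: [0.217, 0.01, 0.976, -0.002]
contact_force: [-0.3, 0.4, -3.9]
gripper_width: 0.076
grasp_force: 78.7
```

jog_arm:
  deltas:
    - [0.001,-0.0004,0.0004,0.0186,-0.0004,-0.0398,0]
    - [0.0017,-0.0007,0.0007,0.0349,-0.0007,-0.0747,0]
    - [0.0022,-0.0009,0.001,0.0465,-0.001,-0.0996,0]
    - [0.0022,-0.0009,0.001,0.0465,-0.001,-0.0996,0]
    - [0.0022,-0.0009,0.001,0.0465,-0.001,-0.0996,0]
    - [0.0022,-0.0009,0.001,0.0465,-0.001,-0.0996,0]
    - [0.0022,-0.0009,0.001,0.0465,-0.001,-0.0996,0]
    - [0.0022,-0.0009,0.001,0.0465,-0.001,-0.0996,0]

```text
t: 9.65
eef_pos: [0.5121, 0.0837, 0.2411]
tool_rot: [0.202, 0.385, 0.897, 0.082]
contact_force: [0.3, -0.6, -3.5]
gripper_width: 0.083
grasp_force: 78.7
```

jog_arm:
  deltas:
    - [0.0022,-0.0009,0.001,0.0465,-0.001,-0.0996,0]
    - [0.0022,-0.0009,0.001,0.0465,-0.001,-0.0996,0]
    - [0.0022,-0.0009,0.001,0.0465,-0.001,-0.0996,0]
    - [0.0022,-0.0009,0.001,0.0465,-0.001,-0.0996,0]
    - [0.0022,-0.0009,0.001,0.0465,-0.001,-0.0996,0]
    - [0.0022,-0.0009,0.001,0.0465,-0.001,-0.0996,0]
    - [0.0017,-0.0007,0.0007,0.0349,-0.0007,-0.0747,0]
    - [0.001,-0.0004,0.0004,0.0186,-0.0004,-0.0398,0]
    - [0,0,0,0,0,0,0]
    - [0,0,0,0,0,0,0]

```text
t: 10.65
eef_pos: [0.5279, 0.0772, 0.2481]
tool_rot: [0.156, 0.697, 0.683, 0.152]
contact_force: [-0.7, 0.0, -3.5]
gripper_width: 0.081
grasp_force: 78.7
```

```bash
python3 check.py show2
```

```text
10.65 [0.52789441 0.07722378 0.24814774] 78.6763322353363 [-0.79203113  0.05794827  0.46327991  2.219671    0.27479576  0.47213222
 -0.57538973]
plate [-1.19902792e-01 -4.88837947e-02 -6.53922790e-05] fin [-0.1198943  -0.00088385 -0.00014098]
rel rot [ 5.90493142e-04 -3.06446453e-03 -1.57097023e+00]
total [-0.0324  0.0135 -0.0151] [-0.6643  0.0164  1.4235] rows 12 each [-0.0027  0.0011 -0.0013 -0.0554  0.0014  0.1186]
total [0.0004 0.0248 0.0001] [ 1.3306 -0.0291 -2.8455] rows 23 each [ 0.      0.0011  0.      0.0579 -0.0013 -0.1237]
total [-0.      0.0008  0.0001] [0.0014 0.0023 0.0008] rows 1 each [-0.      0.0008  0.0001  0.0014  0.0023  0.0008]
[0, 0.035, 0.11] [257.70340077 169.62243092] [241.01087199 179.49950436]
[0, -0.035, 0.11] [263.08107388 166.49019213] [240.17498329 200.6194697 ]
[0, 0.035, 0] [253.39768128 199.25289282] [241.85786675 168.96130289]
[0, -0.035, 0] [258.86699437 194.77503234] [241.06198376 188.91304371]
[-0.09, 0, 0.11] [284.59830599 172.88118799] [211.75075597 188.8729043 ]
[-0.09, 0, 0] [279.73360165 202.21586374] [214.43495177 177.82127986]
```

View pics/show2.png

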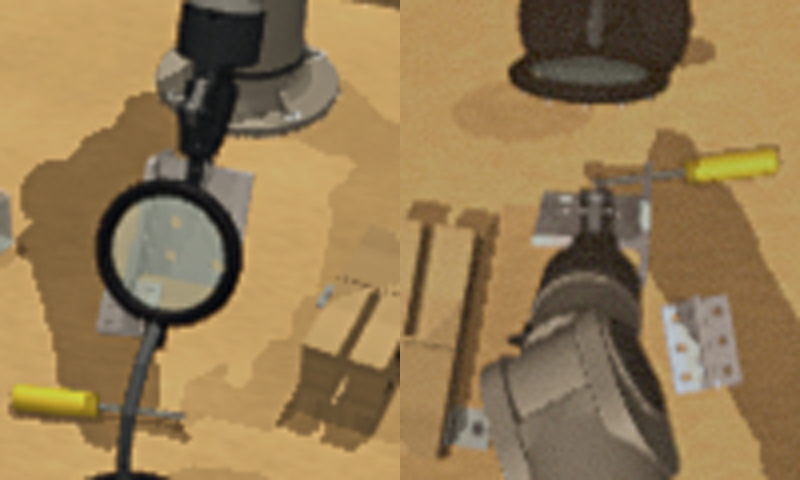

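Both views show the fin's side square to the lens and centred, with the dowel holes seen through the glass and the plate off to the right. I'll trim and hold.

jog_arm:
  deltas:
    - [0,0.0008,0,0,0,0,0]
    - [0,0,0,0,0,0,0]
    - [0,0,0,0,0,0,0]
    - [0,0,0,0,0,0,0]
    - [0,0,0,0,0,0,0]
    - [0,0,0,0,0,0,0]
    - [0,0,0,0,0,0,0]
    - [0,0,0,0,0,0,0]
    - [0,0,0,0,0,0,0]
    - [0,0,0,0,0,0,0]

```text
t: 11.75
eef_pos: [0.528, 0.078, 0.2482]
tool_rot: [0.156, 0.698, 0.683, 0.152]
contact_force: [-0.4, -0.0, -2.9]
gripper_width: 0.085
grasp_force: 78.7
```

jog_arm:
  deltas:
    - [0,0,0,0,0,0,0]
    - [0,0,0,0,0,0,0]
    - [0,0,0,0,0,0,0]
    - [0,0,0,0,0,0,0]
    - [0,0,0,0,0,0,0]
    - [0,0,0,0,0,0,0]
    - [0,0,0,0,0,0,0]
    - [0,0,0,0,0,0,0]
    - [0,0,0,0,0,0,0]
    - [0,0,0,0,0,0,0]

```text
t: 12.75
eef_pos: [0.528, 0.078, 0.2482]
tool_rot: [0.156, 0.698, 0.683, 0.152]
contact_force: [-0.6, 0.3, -3.4]
gripper_width: 0.084
grasp_force: 78.7
```

jog_arm:
  deltas:
    - [0,0,0,0,0,0,0]
    - [0,0,0,0,0,0,0]
    - [0,0,0,0,0,0,0]
    - [0,0,0,0,0,0,0]
    - [0,0,0,0,0,0,0]
    - [0,0,0,0,0,0,0]
    - [0,0,0,0,0,0,0]
    - [0,0,0,0,0,0,0]

```text
t: 13.55
eef_pos: [0.528, 0.078, 0.2482]
tool_rot: [0.156, 0.698, 0.683, 0.152]
contact_force: [-0.1, -1.3, -3.6]
gripper_width: 0.08
grasp_force: 78.7
```

```bash
python3 -c "
from station import bot
print(bot.get_obs()['eef_pos'],bot.hand_in())"
```

```text
the job is handed in; nothing more can be done
[0.52797394 0.07801917 0.24821199] None
```

I lifted the hanger out of the slot, showed its back plate and then a side of its fin through the magnifier for nearly 3 s each (both centred to about 1 mm by my measurements), and handed the job in at about 13.6 s with it held still in the air; no verdict came back.

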